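Empty a clinging bead tray and peel it off its stand

ROBOT

A 6-joint arm with a two-finger parallel gripper is mounted at the origin on the work surface. World frame = base frame: x ahead of the robot, y to its left, z up, the work surface at z = 0. Lengths are in m, angles in rad, forces in N, time in s.
With the tool pointing down it reaches from about 0.375 to 0.9 m from the base axis. Payload 3.1 kg.
Tool frame: the origin (TCP) lies at the centre of the arm's flange, where the gripper is bolted on; the fingertips stand r.finger_overhang ahead of it and the grasp point (between the pads) lies 164 mm ahead of it (r.finger_overhang is the distance from the TCP to the fingertips, in m); z points along the fingers, y is the direction in which the jaws open and shut (so a half turn about z gives the same grasp; the last joint's range is limited). The gripper opens to 87 mm and grips with 3 to 60 N. Pads are 19 mm wide; open, the fingers measure 117 mm over their backs; the gripper's body (75 mm by 190 mm) begins 51 mm behind the grasp point.
Start: joints at [-0.178, 0.527, 1.433, -0, 1.181, -0.178], TCP at [0.625, 0, 0.405] pointing down, gripper open.
Joint ranges: [-3.08, 3.08], [-0.75, 2.2], [0.22, 2.44], [-1.43, 4.57], [0, 2.65], [-2.85, 2.85]. Speed limits (rad/s): [2.79, 2.79, 3.14, 3.14, 3.14, 3.14].

INTERFACE

Orientations are given as a 3x3 rotation matrix whose columns are the frame's x, y, z axes.
In Python, from station import r gives the robot as it stands. The module is installed in compiled form; this text tells all that it offers.
- The arm moves only by the tool move_arm, never from a script. Its argument "series" is a list of rows, each a list of 7 numbers: the shift along the tool's x, y, z in m, then the turn, a rotation vector about the tool's x, y, z in degrees, then the closure, from -1 (fully open) to 1 (shut). In form: [[x, y, z, ax, ay, az, grip], ...]. A call has 1 to 12 rows; each row shifts and turns the commanded pose from where the row before left it, along the tool's axes as they then stand; what a row does not reach is not made up. A row lasts 1/12 s, in which the tool goes at most 41.7 mm and 7.16 degrees, less where a joint would pass 70% of its speed; a pose out of reach is approached as far as the arm can. A call is refused whole if a number of a shift passes 0.0417 or a number of a turn 7.16, either way. A call with a gripper value outside its range is refused whole. The fingers move at their own pace and stop on an object; "force" is the grip in N (left out, the last holds). Time passes only in rows, so rows that do not move let the fingers close. It gives the time, the measured TCP pose, the force and the opening at its end, in the units of the state.
- r.get_obs(): the state, without advancing time (a new reading comes with each control period).
- r.snapshot(name): name is "scene" or "side" or "wrist"; returns a dict with "frame" (420x560x3 uint8, red, green, blue), "z_map" (420x560 float32, m along the optical axis (not along the pixel's ray), 0 where there is no reading), "mtx" (3x3 intrinsics, pixels), "k1" (the pictures are not rectified: a ray, as slopes to the right and down, at radius r is drawn at 1 + k1 r^2 times it, then the intrinsics apply), "origin" and "orientation" of the camera in the world; the wrist camera has in their place "hand_eye" (4x4, takes a point from camera to tool coordinates, whose origin is the TCP and whose axes are the flange's). Camera axes: x right, y up, looking along -z (the intrinsics and any distortion apply to the point x, -y, -z); pixel columns grow to the right and rows downward; lengths in m; the calibration is good to about 2 mm. A picture is of the moment at which its call begins: read the wrist's pose just before it.
- r.job_done(): hands the job in, once; it reports no verdict.
The state is a dict: "t": time; "q": joint angles; "dq": joint speeds; "joint_torque": joint torques, N m; "ee_pos": TCP position; "ee_rot": TCP orientation; "ft_force": force on the tool from outside, world axes, zero at the start; "wrist_torque": the same for the moment, N m; "gripper_width": opening from 0.0 (shut) to 1.0 (fully open).
Only numpy, scipy, OpenCV 4.12 (cv2) and the standard library are available. Lean on these libraries where they do the work, as an engineer would, in place of code of your own. Each camera call takes 0.05 s, during which the arm holds its last target.

TASK

Lift the stand's hinged cradle by its steel bar until it is tipped to about 30 degrees, so that the three clay beads roll out of the tray into the trough, then bring it back down fully level. Next take the tray by the lug at its corner and peel it off the cradle, lifting that corner first while the opposite corner still sits down, with the cradle staying level. Finish still holding the empty tray by the gripper, roughly level, at rest and a good hand's width (12 cm or more) above the cradle; leave the jar, the tape roll and the screwdriver where they are.

Things in the scene. Friction and masses are not known exactly. Their poses are not given: they have to be found in the camera images.
- stand: Fixed plywood tipping stand on the table, base board 280 x 180 x 10 mm. Origin: on the table, under the middle of the tray's place; its x axis runs from the bar end to the trough, y to the left of that, z up. The base spans x -100 to +180 mm, y +-90 mm. The trough for the beads spans x 89 to 174 mm, y +-85 mm, floor 10 mm above the table; its outer wall at x = 177 is 100 mm high, its other walls at most 52 mm. Two hinge cheeks, at x = 75, y = +-86, are 76 mm high.
- cradle (a joint): Angle of the hinged cradle in rad: 0 is level and down on its stop, growing as the bar end is lifted (up to 0.8). The hinge axis runs along the stand's y through point cradle_hinge. The hinge is stiff: the cradle stays where it is left and must be lifted and also pushed down; about 10 N up and 3 N down at the bar.
- cradle_bar (a point): Middle of the cradle's bar, a round steel bar 12 mm thick, 80 mm long between its two arms, parallel to the stand's y; 45 mm clear of the cradle's edge (centre to edge), 205 mm from the hinge axis, 63 mm above the table when level (at -130, -25, 63 mm in the stand's frame). Can be gripped from above.
- cradle_hinge (a point): Point on the fixed hinge axis, at 75, 0, 60 mm in the stand's frame.
- cradle_bed (a point): Middle of the cradle's bed under the tray, 66 mm above the table when level; turns with the cradle, axes then as the stand's. Ledges around the tray are 8 mm high; on the two y sides, at x = +-45 mm, four steel posts 23 mm high carry sprung nubs that snap over ridges on the tray: each holds about 6 N (7 N at the lug peels it) and lets go after a rise of 6 to 8 mm.
- tray: Loose white plastic tray, 160 (x) x 130 (y) x 26 mm, walls 3 mm, floor 4 mm, about 0.13 kg, nested in the cradle's bed with its axes along the stand's. Origin: centre of its underside. Open at its +x end, where the last 30 mm of floor ramp up by 3.5 mm, so that the beads stay in while it is level. Its corner at -x, +y carries the lug.
- tray_lug (a point): Grip point on the tray's lug: an upright fin 10 mm thick, sticking 44 mm outward from the corner in line with the tray's diagonal (horizontal direction (-0.776, 0.631) in the tray's frame), standing from 6 to 40 mm above the tray's underside. The point lies 28 mm out from the corner, 28 mm above the underside. Can be pinched across its thickness from above.
- lug_corner (a point): The tray's underside corner at the lug (-80, 65, 0 mm in the tray's frame).
- far_corner (a point): The tray's underside corner diagonally opposite the lug (80, -65, 0 mm in the tray's frame); the natural pivot of the peel.
- bead1_center (a point): Centre of a loose round fired-clay bead, 20 mm in diameter, 12 g, starting on the tray's floor.
- bead2_center (a point): Centre of a loose round fired-clay bead, 20 mm in diameter, 12 g, starting on the tray's floor.
- bead3_center (a point): Centre of a loose round fired-clay bead, 20 mm in diameter, 12 g, starting on the tray's floor.
- jar: Bystander: closed glass jar, 64 mm in diameter, 120 mm high. Origin: centre of its underside.
- tape: Bystander: roll of tape lying flat, 84 mm in diameter, 25 mm high. Origin: centre of its underside.
- driver: Bystander: screwdriver lying on the table. Origin: under its middle.

How it is judged:
By the outcome, as a careful person would: the job done as asked, in the order asked, and still so for the second after the job is handed in, while the arm keeps its last pose, push and grip.
It also fails if it takes over 54 s, if anything falls off the work surface, if the arm or the gripper's body presses on something with over 40 N, if the wrist force passes 120 N, or if a joint passes its speed limit or range.

## Working session

There is one attempt and no reset: what is moved stays moved. The work goes in short steps, Python scripts to look and compute and a tool call to move; the robot and the scene stay as the last step left them, time stands still between calls to the robot, and variables do not carry over. Pictures are saved under pics/ and viewed, and the job is handed in when it is done.

Besides the shell and the picture viewer there is one more tool, called after "Request:" as a command line: name --pt "numbers of a row" for each row, then --argument value for the rest. move_arm: Moves the arm, as the interface text tells. Its arguments: {"type":"object","properties":{"series":{"type":"array"},"force":{"type":"number"}},"required":["series"]}

```bash
mkdir -p pics
cat > h.py <<'E'
from station import r
import numpy as np, cv2
def snap(n,f):
    s=r.snapshot(n); cv2.imwrite('pics/'+f+'.png',s['frame'][:,:,::-1]); return s
E
python3 - <<'E'
from h import *
o=r.get_obs(); print(o['t'],o['ee_pos'],o['ee_rot'],o['gripper_width'],r.finger_overhang)
import pickle
d={}
for n in ['scene','side','wrist']:
    s=snap(n,n+'0'); d[n]=s
    print(n,s['mtx'],s['k1'],s.get('origin'),s.get('orientation'),s.get('hand_eye'))
pickle.dump((o,d),open('s0.pkl','wb'))
E
```

```text
0.0 [6.24656786e-01 9.09817176e-05 4.03772726e-01] [[ 5.01860092e-07  9.99997733e-01 -2.12951858e-03]
 [ 9.99999929e-01  3.01316490e-07  3.77163117e-04]
 [ 3.77162903e-04 -2.12951861e-03 -9.99997661e-01]] 1.0012363086551894 0.1822
scene [[472.08123064   0.         280.20453667]
 [  0.         472.08123064 208.38130947]
 [  0.           0.           1.        ]] -0.09353347382711084 [ 1.19055118 -0.12652207  0.80843178] [[ 0.25370401 -0.74239742  0.6200648 ]
 [ 0.96712544  0.2062179  -0.14880374]
 [-0.01739694  0.63743255  0.77030974]] None
side [[540.91504265   0.         276.68850364]
 [  0.         540.91504265 209.07425769]
 [  0.           0.           1.        ]] -0.021623318471691175 [ 0.47435355 -0.71924874  0.59111754] [[ 0.99255654  0.0679234  -0.10108375]
 [-0.12171708  0.58093018 -0.80480127]
 [ 0.00405777  0.81111438  0.58487349]] None
wrist [[361.37473849   0.         287.55029117]
 [  0.         361.37473849 211.58886251]
 [  0.           0.           1.        ]] 0.002636085855921903 None None [[-1.02550112e-03  9.52972161e-01  3.03056116e-01  8.47576940e-02]
 [ 9.99998888e-01  6.49121002e-04  1.34267457e-03  2.37070596e-04]
 [ 1.08281139e-03  3.03057156e-01 -9.52971767e-01  1.91037041e-02]
 [ 0.00000000e+00  0.00000000e+00  0.00000000e+00  1.00000000e+00]]
```

View pics/scene0.png

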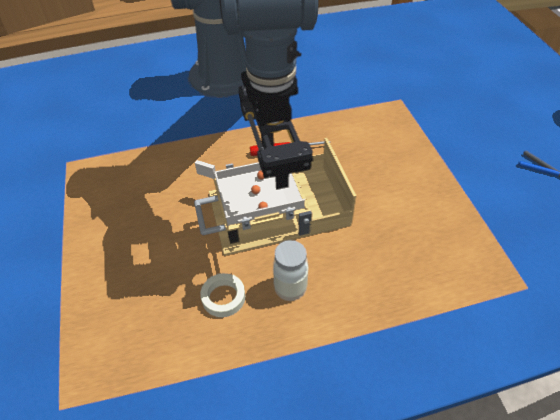

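View pics/side0.png

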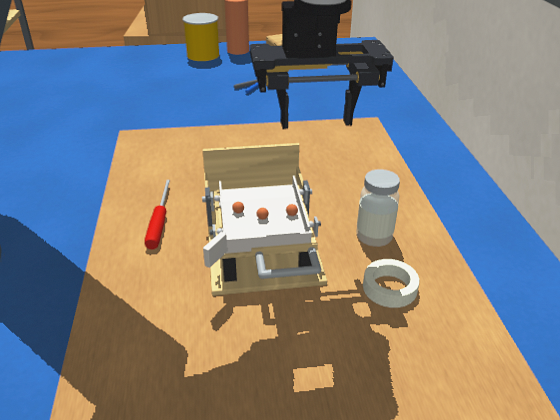

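View pics/wrist0.png

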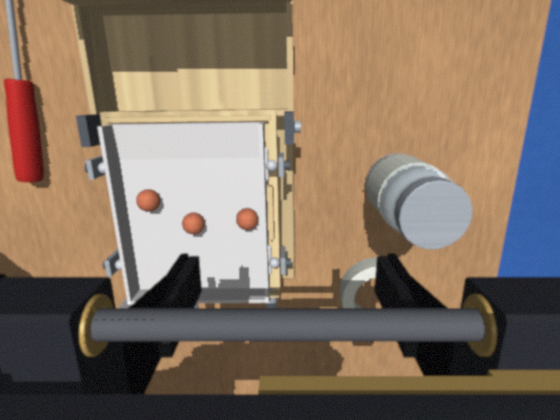

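The side view shows the stand's bar end toward that camera, with the bar at about (290,268) and the lug at (214,250). The jar is at (378,208) and the tape at (390,283). Stand x is therefore roughly world +y. Next I'll measure it.

```bash
cat >> h.py <<'E'
def cam(s,o=None):
    if s.get('origin') is not None and 'origin' in s: return np.array(s['orientation']),np.array(s['origin'])
    H=np.array(s['hand_eye']);R=np.array(o['ee_rot']);return R@H[:3,:3],R@H[:3,3]+np.array(o['ee_pos'])
def rays(s,uv):
    uv=np.asarray(uv,float).reshape(-1,1,2)
    p=cv2.undistortPoints(uv,s['mtx'],np.array([s['k1'],0,0,0.]))[:,0]
    return np.c_[p[:,0],-p[:,1],-np.ones(len(p))]
def cloud(s,o=None):
    R,t=cam(s,o);h,w=s['z_map'].shape
    u,v=np.meshgrid(np.arange(w),np.arange(h))
    d=rays(s,np.c_[u.ravel(),v.ravel()])*s['z_map'].reshape(-1,1)
    P=(d@R.T+t); P[s['z_map'].ravel()==0]=np.nan
    return P.reshape(h,w,3)
def onplane(s,uv,z,o=None):
    R,t=cam(s,o);d=rays(s,uv)@R.T
    return t+d*((z-t[2])/d[:,2])[:,None]
E
python3 - <<'E'
from h import *
import pickle
o,d=pickle.load(open('s0.pkl','rb'))
# sanity: clouds at table
for n in d:
    P=cloud(d[n],o); z=P[...,2]; print(n,np.nanmedian(z))
# side: probe pixels
P=cloud(d['side'],o)
for u,v in [(290,268),(287,271),(262,262),(318,262),(214,245),(222,240),(206,262),(238,208),(262,213),(292,210),(252,148),(205,149),(299,147),(260,230),(110,300)]:
    print('side',u,v,P[v,u].round(4), d['side']['frame'][v,u])
P=cloud(d['wrist'],o)
for u,v in [(148,200),(193,223),(247,219),(200,180),(200,270),(290,128),(275,165),(280,263),(90,130)]:
    print('wr',u,v,P[v,u].round(4))
# top-down map
M=np.zeros((500,500,3),np.uint8)
for n in d:
    P=cloud(d[n],o).reshape(-1,3);C=d[n]['frame'].reshape(-1,3)[:,::-1]
    k=(P[:,2]>0.012)&(P[:,2]<0.16)
    order=np.argsort(P[k,2]); Q=P[k][order];c=C[k][order]
    x=((Q[:,0]-0.3)*1000).astype(int);y=(250-(Q[:,1]-0.0)*1000).astype(int)
    g=(x>=0)&(x<500)&(y>=0)&(y<500); M[y[g],x[g]]=c[g]
cv2.imwrite('pics/top0.png',M)
E
```

```text
scene -0.0003163859690112347
side 0.00022743978147088395
wrist 0.011610810404374589
side 290 268 [ 0.5663 -0.1443  0.067 ] [98 99 95]
side 287 271 [ 0.5613 -0.1493  0.0663] [111 115 116]
side 262 262 [ 0.5276 -0.1262  0.0667] [191 199 204]
side 318 262 [ 0.6089 -0.1357  0.0666] [86 92 96]
side 214 245 [ 0.4602 -0.1238  0.1033] [136 135 129]
side 222 240 [ 0.4719 -0.1108  0.1008] [121 119 114]
side 206 262 [ 0.4472 -0.1328  0.0807] [131 130 126]
side 238 208 [ 0.5006 -0.0124  0.0848] [142  84  55]
side 262 213 [ 0.5373 -0.0323  0.0862] [163  94  61]
side 292 210 [ 0.5858 -0.0279  0.0848] [153  89  59]
side 252 148 [0.5376 0.1544 0.099 ] [131 115  81]
side 205 149 [0.4515 0.1602 0.0992] [245 228 159]
side 299 147 [6.544e-01 3.221e-01 3.000e-04] [195 153 100]
side 260 230 [ 0.5317 -0.0542  0.0696] [243 243 240]
side 110 300 [ 0.2968 -0.1104 -0.    ] [106  84  56]
wr 148 200 [0.5053 0.0014 0.0895]
wr 193 223 [ 0.5422 -0.0189  0.0905]
wr 247 219 [ 0.5889 -0.0154  0.0902]
wr 200 180 [0.5463 0.0148 0.0718]
wr 200 270 [ 0.5395 -0.0738  0.0706]
wr 290 128 [0.6259 0.0601 0.077 ]
wr 275 165 [0.6133 0.0305 0.0849]
wr 280 263 [ 0.6149 -0.0955  0.0102]
wr 90 130 [0.4565 0.0582 0.0723]
```

View pics/top0.png

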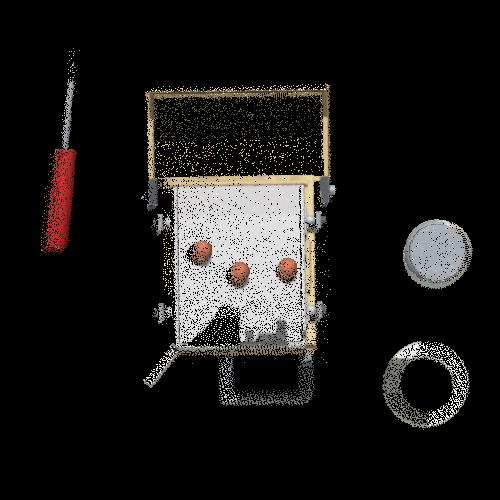

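Run:
```python
from h import *
import pickle
o,d=pickle.load(open('s0.pkl','rb'))
for n in ['side','scene','wrist']:
    P=cloud(d[n],o).reshape(-1,3)
    def box(x0,x1,y0,y1,z0,z1):
        k=(P[:,0]>x0)&(P[:,0]<x1)&(P[:,1]>y0)&(P[:,1]<y1)&(P[:,2]>z0)&(P[:,2]<z1); return P[k]
    W=box(.44,.64,.13,.18,.096,.104)
    if len(W)>20:
        a=np.polyfit(W[:,0],W[:,1],1); print(n,'wall slope',a[0],np.degrees(np.arctan(a[0])),'mid',W.mean(0),W[:,0].min(),W[:,0].max(),len(W))
    B=box(.535,.605,-.165,-.125,.05,.075)
    if len(B)>20:
        T=B[B[:,2]>np.percentile(B[:,2],80)]
        a=np.polyfit(B[:,0],B[:,1],1);print(n,'bar slope',np.degrees(np.arctan(a[0])),'top mean',T.mean(0),'yat.57',np.polyval(a,.57),len(B),B[:,1].min(),B[:,1].max())
    A=box(.5,.64,-.145,-.115,.058,.075)
    if len(A)>20: print(n,'bar x-extent',A[:,0].min(),A[:,0].max())
    L=box(.43,.475,-.15,-.105,.08,.115)
    if len(L)>10:
        c=L.mean(0);w,v=np.linalg.eigh(np.cov((L-c)[:,:2].T));print(n,'lug',c,L[:,2].max(),'dir',v[:,1],len(L),L.min(0),L.max(0))
```

```text
side wall slope 0.01209268995944297 0.6928263275609413 mid [0.53552289 0.15707104 0.09854678] 0.4457784673020817 0.6243454646914846 276
side bar slope 6.586054639863316 top mean [ 0.57076404 -0.14767108  0.06858827] yat.57 -0.14957145673010888 444 -0.155995063546714 -0.1250251753709931
side bar x-extent 0.5187012448890846 0.6103370957428856
side lug [ 0.45920687 -0.12313501  0.0959733 ] 0.10701536283327856 dir [0.67345566 0.73922762] 403 [ 0.44386364 -0.13726334  0.08028051] [ 0.47493484 -0.10505696  0.10701536]
scene wall slope 0.01654062607250486 0.9476216500970568 mid [0.54549915 0.16080699 0.09910995] 0.45052673437358737 0.6282654570643619 201
scene bar slope 3.661287072060311 top mean [ 0.56695727 -0.14560708  0.06912891] yat.57 -0.14531875197839203 159 -0.15186597950745104 -0.12593141290180274
scene bar x-extent 0.5216226344056064 0.6149830074248736
scene lug [ 0.46270101 -0.12012358  0.09670398] 0.10856204719573137 dir [0.63432129 0.77306953] 158 [ 0.4449549  -0.13441463  0.08019187] [ 0.4749523  -0.10519323  0.10856205]
wrist bar x-extent 0.5306730616732237 0.6119701421052042
```

Request:
move_arm --pt "-0.021 -0.008 0 0 0 0 0.1" --pt "-0.021 -0.008 0 0 0 0 0.1" --pt "-0.021 -0.008 0 0 0 0 0.1" --pt "-0.021 -0.008 0 0 0 0 0.1" --pt "-0.021 -0.008 0 0 0 0 0.1" --pt "-0.021 -0.009 0 0 0 0 0.1" --pt "-0.021 -0.0085 0 0 0 0 0.1" --pt "0 0 0 0 0 6.84 0.1" --pt "0 0 0 0 0 6.84 0.1" --pt "0 0 0 0 0 6.84 0.1" --pt "0 0 0 0 0 6.84 0.1" --pt "0 0 0 0 0 6.84 0.1" --force 20

```text
t: 1.15
ee_pos: [0.5673, -0.1471, 0.4044]
ee_rot: [[0.567, 0.824, -0.001], [0.824, -0.567, 0.0], [-0.0, -0.001, -1.0]]
ft_force: [-0.2, -0.6, 0.2]
gripper_width: 0.45
```

Request:
move_arm --pt "0 0 0 0 0 6.84 0.1" --pt "0 0 0 0 0 6.84 0.1" --pt "0 0 0 0 0 6.84 0.1" --pt "0 0 0 0 0 6.84 0.1" --pt "0 0 0 0 0 6.84 0.1" --pt "0 0 0 0 0 6.84 0.1" --pt "0 0 0 0 0 6.84 0.1" --pt "0 0 0 0 0 6.84 0.1" --pt "0 0 0.02 0 0 0 0.1" --pt "0 0 0.03 0 0 0 0.1" --pt "0 0 0.03 0 0 0 0.1" --pt "0 0 0.015 0 0 0 0.1"

```text
t: 2.15
ee_pos: [0.5663, -0.1464, 0.3065]
ee_rot: [[1.0, 0.019, -0.005], [0.019, -1.0, 0.002], [-0.005, -0.002, -1.0]]
ft_force: [-0.7, 1.0, -0.3]
gripper_width: 0.452
```

Run:
```python
from h import *
import pickle
o=r.get_obs(); print(o['t'],o['ee_pos'],np.array(o['ee_rot']).round(3).tolist(),o['gripper_width'],o['ft_force'],o['q'])
d={n:snap(n,n+'1') for n in ['side','wrist']}
pickle.dump((o,d),open('s1.pkl','wb'))
for n in d:
    P=cloud(d[n],o).reshape(-1,3)
    k=(P[:,0]>.50)&(P[:,0]<.64)&(P[:,1]>-.165)&(P[:,1]<-.125)&(P[:,2]>.055)&(P[:,2]<.072)
    A=P[k]
    if len(A)<20: print(n,len(A));continue
    B=A[(A[:,0]>.54)&(A[:,0]<.6)]; T=B[B[:,2]>.0665]
    print(n,A[:,0].min(),A[:,0].max(),T.mean(0),len(T),B[:,1].min(),B[:,1].max())
```

```text
2.15 [ 0.56626327 -0.14643799  0.30647946] [[1.0, 0.019, -0.005], [0.019, -1.0, 0.002], [-0.005, -0.002, -1.0]] 0.4519650059087209 [-0.719799   0.9958042 -0.2554052] [-4.43991283e-01  6.02886781e-01  1.62167835e+00 -3.27400679e-05
  9.22570443e-01  1.10801196e+00]
side 0.5187601875404878 0.610532247154367 [ 0.56978698 -0.14902419  0.06775953] 157 -0.15586942498183465 -0.1256545610719032
wrist 0.5235475506639238 0.6144964279954004 [ 0.57108846 -0.14632092  0.07043527] 1308 -0.15264827386993718 -0.14012780672032732
```

View pics/wrist1.png

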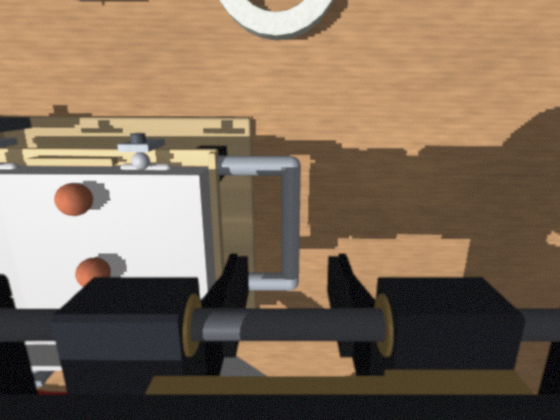

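View pics/side1.png

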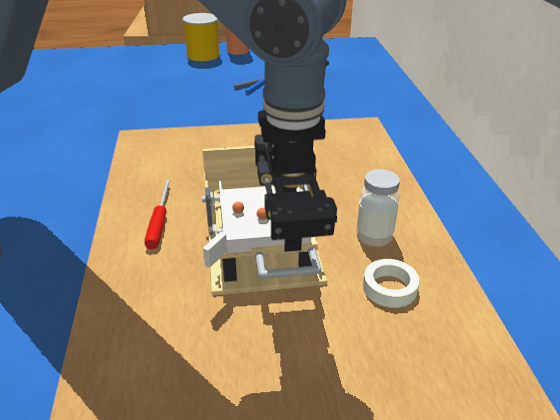

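The wrist view shows the bar centred between the fingers, at columns 285–300 with the fingers at 235 and 345. The fingers clear the cradle edge, so I'm going down to grip it.

Request:
move_arm --pt "0 0 0.02 0 0 0 0.1" --pt "0 0 0.02 0 0 0 0.1" --pt "0 0 0.02 0 0 0 0.1" --pt "0 0 0.015 0 0 0 0.1" --pt "0 0 0.008 0 0 0 0.1" --pt "0 0 0 0 0 0 0.1" --pt "0 0 0 0 0 0 1" --pt "0 0 0 0 0 0 1" --pt "0 0 0 0 0 0 1" --pt "0 0 0 0 0 0 1" --pt "0 0 0 0 0 0 1" --force 25

```text
t: 3.17
ee_pos: [0.5677, -0.1471, 0.2276]
ee_rot: [[1.0, 0.019, 0.001], [0.019, -1.0, -0.001], [0.001, 0.001, -1.0]]
ft_force: [-0.5, -0.5, 0.0]
gripper_width: 0.158
```

Run:
```python
from h import *
o=r.get_obs(); print(o['t'],o['ee_pos'],o['gripper_width']*87,o['ft_force'],o['wrist_torque'])
snap('side','side2')
a0=np.arctan2(3,205);R=np.hypot(3,205)
p=[]
for a in range(0,34,3): 
    p.append((a,*np.round([(205-R*np.cos(a0+np.radians(a)))*1e3**0,R*np.sin(a0+np.radians(a))-3],1)))
print(p)
```

```text
3.1667 [ 0.5677204  -0.14705589  0.22759196] 13.72675620719633 [-0.45676264 -0.47004905  0.0419943 ] [ 0.05488954  0.13238205 -0.03197774]
[(0, np.float64(0.0), np.float64(0.0)), (3, np.float64(0.4), np.float64(10.7)), (6, np.float64(1.4), np.float64(21.4)), (9, np.float64(3.0), np.float64(32.0)), (12, np.float64(5.1), np.float64(42.6)), (15, np.float64(7.8), np.float64(53.0)), (18, np.float64(11.0), np.float64(63.2)), (21, np.float64(14.7), np.float64(73.3)), (24, np.float64(18.9), np.float64(83.1)), (27, np.float64(23.7), np.float64(92.7)), (30, np.float64(29.0), np.float64(102.1)), (33, np.float64(34.7), np.float64(111.2))]
```

View pics/side2.png

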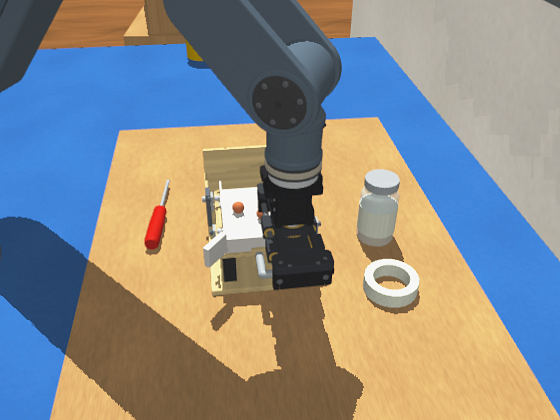

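Request:
move_arm --pt "0 0 -0.0036 0 0 0 1" --pt "0 -0.0001 -0.0036 0 0 0 1" --pt "0 -0.0003 -0.0036 0 0 0 1" --pt "0 -0.0003 -0.0036 0 0 0 1" --pt "0 -0.0003 -0.0036 0 0 0 1" --pt "0 -0.0004 -0.0035 0 0 0 1" --pt "0 -0.0005 -0.0035 0 0 0 1" --pt "0 -0.0005 -0.0035 0 0 0 1" --pt "0 -0.0006 -0.0035 0 0 0 1" --pt "0 -0.0007 -0.0035 0 0 0 1" --pt "0 -0.0007 -0.0035 0 0 0 1" --pt "0 -0.0007 -0.0036 0 0 0 1"

```text
t: 4.22
ee_pos: [0.5676, -0.142, 0.2698]
ee_rot: [[1.0, 0.019, 0.001], [0.019, -1.0, -0.001], [0.001, 0.001, -1.0]]
ft_force: [5.2, -1.7, -11.1]
gripper_width: 0.126
```

Run:
```python
from h import *
o=r.get_obs(); print(o['t'],o['ee_pos'],o['gripper_width']*87,o['ft_force'])
snap('side','side3')
```

```text
4.2167 [ 0.56755892 -0.14200018  0.26984931] 10.993341585699127 [  5.17015094  -1.67906348 -11.10507454]
```

View pics/side3.png

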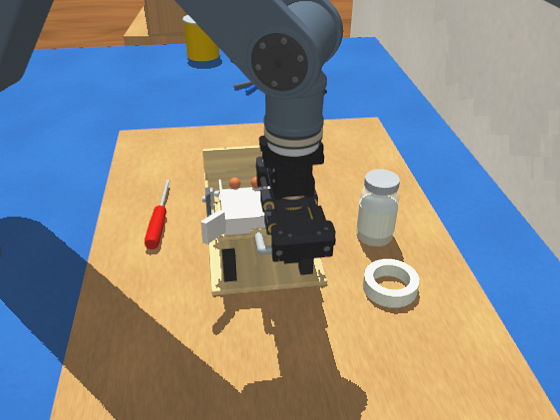

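The cradle is following the arm up and the beads at about (235,183) are rolling toward the trough. Going on to 30°.

Request:
move_arm --pt "0 -0.0008 -0.0035 0 0 0 1" --pt "0 -0.0009 -0.0035 0 0 0 1" --pt "0 -0.001 -0.0034 0 0 0 1" --pt "0 -0.001 -0.0034 0 0 0 1" --pt "0 -0.0011 -0.0034 0 0 0 1" --pt "0 -0.0011 -0.0034 0 0 0 1" --pt "0 -0.0012 -0.0034 0 0 0 1" --pt "0 -0.0012 -0.0034 0 0 0 1" --pt "0 -0.0013 -0.0033 0 0 0 1" --pt "0 -0.0014 -0.0033 0 0 0 1" --pt "0 -0.0014 -0.0033 0 0 0 1" --pt "0 -0.0014 -0.0032 0 0 0 1"

```text
t: 5.27
ee_pos: [0.5673, -0.1287, 0.3104]
ee_rot: [[1.0, 0.019, 0.001], [0.019, -1.0, -0.002], [0.001, 0.002, -1.0]]
ft_force: [4.0, -4.4, -8.8]
gripper_width: 0.127
```

Request:
move_arm --pt "0 -0.0016 -0.0032 0 0 0 1" --pt "0 -0.0016 -0.0032 0 0 0 1" --pt "0 -0.0016 -0.0032 0 0 0 1" --pt "0 -0.0017 -0.0032 0 0 0 1" --pt "0 -0.0018 -0.0032 0 0 0 1" --pt "0 -0.0018 -0.0031 0 0 0 1" --pt "0 0 0 0 0 0 1" --pt "0 0 0 0 0 0 1" --pt "0 0 0 0 0 0 1" --pt "0 0 0 0 0 0 1"

```text
t: 6.1
ee_pos: [0.5671, -0.1188, 0.3302]
ee_rot: [[1.0, 0.019, 0.002], [0.019, -1.0, -0.003], [0.002, 0.003, -1.0]]
ft_force: [3.1, -4.1, -3.9]
gripper_width: 0.122
```

Run:
```python
from h import *
o=r.get_obs(); print(o['t'],o['ee_pos'],o['gripper_width']*87,o['ft_force'],o['wrist_torque'])
snap('side','side4')
s=snap('scene','scene4')
P=cloud(s)
```

```text
6.1 [ 0.56709241 -0.11878735  0.33015476] 10.593272407844914 [ 3.06147154 -4.12693729 -3.94697656] [-0.72850948 -0.43851302 -0.03127629]
```

View pics/side4.png

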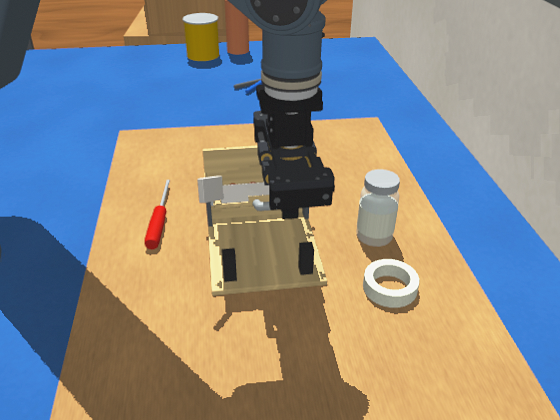

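View pics/scene4.png

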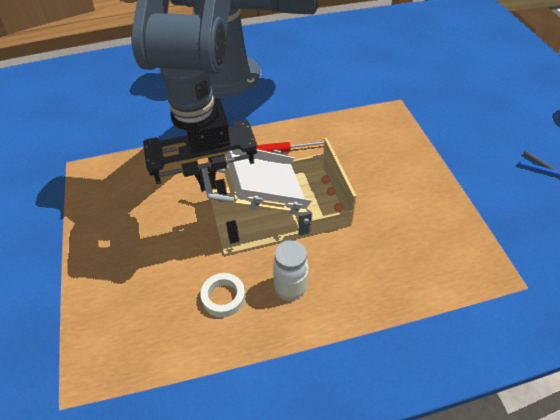

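All three beads are in the trough, at (325,180), (331,191) and (338,207) in the scene view. The TCP rise of 102.6 mm corresponds to 30.1°. Lowering now.

Request:
move_arm --pt "0 0.0018 0.0031 0 0 0 1" --pt "0 0.0018 0.0032 0 0 0 1" --pt "0 0.0017 0.0032 0 0 0 1" --pt "0 0.0016 0.0032 0 0 0 1" --pt "0 0.0016 0.0032 0 0 0 1" --pt "0 0.0016 0.0032 0 0 0 1" --pt "0 0.0014 0.0032 0 0 0 1" --pt "0 0.0014 0.0033 0 0 0 1" --pt "0 0.0014 0.0033 0 0 0 1" --pt "0 0.0013 0.0033 0 0 0 1" --pt "0 0.0012 0.0034 0 0 0 1" --pt "0 0.0012 0.0034 0 0 0 1"

```text
t: 7.2
ee_pos: [0.5675, -0.1365, 0.2905]
ee_rot: [[1.0, 0.019, 0.001], [0.019, -1.0, -0.001], [0.001, 0.001, -1.0]]
ft_force: [1.6, -3.3, 4.5]
gripper_width: 0.128
```

Request:
move_arm --pt "0 0.0011 0.0034 0 0 0 1" --pt "0 0.0011 0.0034 0 0 0 1" --pt "0 0.001 0.0034 0 0 0 1" --pt "0 0.001 0.0034 0 0 0 1" --pt "0 0.0009 0.0035 0 0 0 1" --pt "0 0.0008 0.0035 0 0 0 1" --pt "0 0.0007 0.0036 0 0 0 1" --pt "0 0.0007 0.0035 0 0 0 1" --pt "0 0.0007 0.0035 0 0 0 1" --pt "0 0.0006 0.0035 0 0 0 1" --pt "0 0.0005 0.0035 0 0 0 1" --pt "0 0.0005 0.0035 0 0 0 1"

```text
t: 8.2
ee_pos: [0.5676, -0.1456, 0.2479]
ee_rot: [[1.0, 0.019, 0.001], [0.019, -1.0, -0.0], [0.001, 0.0, -1.0]]
ft_force: [2.4, -3.7, 2.8]
gripper_width: 0.128
```

Request:
move_arm --pt "0 0.0004 0.0035 0 0 0 1" --pt "0 0.0003 0.0036 0 0 0 1" --pt "0 0.0003 0.0036 0 0 0 1" --pt "0 0.0003 0.0036 0 0 0 1" --pt "0 0.0001 0.0036 0 0 0 1" --pt "0 0 0.0036 0 0 0 1" --pt "0 0 0 0 0 0 1" --pt "0 0 0 0 0 0 1"

```text
t: 8.87
ee_pos: [0.5676, -0.1469, 0.2273]
ee_rot: [[1.0, 0.019, 0.001], [0.019, -1.0, -0.0], [0.001, 0.0, -1.0]]
ft_force: [3.1, -2.6, 7.3]
gripper_width: 0.129
```

Request:
move_arm --pt "0 0 0.001 0 0 0 1" --pt "0 0 0.001 0 0 0 1" --pt "0 0 0 0 0 0 1" --pt "0 0 0 0 0 0 1"

```text
t: 9.2
ee_pos: [0.5676, -0.1468, 0.2271]
ee_rot: [[1.0, 0.019, 0.001], [0.019, -1.0, -0.001], [0.001, 0.001, -1.0]]
ft_force: [-0.8, -1.8, 18.9]
gripper_width: 0.128
```

Run:
```python
from h import *
import pickle
o=r.get_obs(); print(o['t'],o['ee_pos'],o['gripper_width']*87,o['ft_force'])
s=snap('side','side5');P=cloud(s,o)
_,d0=pickle.load(open('s0.pkl','rb'));P0=cloud(d0['side'])
for u,v in [(262,262),(214,245),(222,240),(206,262),(235,235),(235,200),(245,235)]: print(u,v,P0[v,u].round(4),P[v,u].round(4))
```

```text
9.2 [ 0.56758468 -0.14680202  0.22709451] 11.173857066734673 [-0.84810145 -1.79105371 18.86255222]
262 262 [ 0.5276 -0.1262  0.0667] [ 0.5274 -0.1289  0.0691]
214 245 [ 0.4602 -0.1238  0.1033] [ 0.4602 -0.1237  0.1033]
222 240 [ 0.4719 -0.1108  0.1008] [ 0.4719 -0.1066  0.0974]
206 262 [ 0.4472 -0.1328  0.0807] [ 0.4471 -0.13    0.0782]
235 235 [ 0.4922 -0.0622  0.0697] [ 0.4922 -0.0609  0.0687]
235 200 [0.4978 0.0306 0.0709] [0.4979 0.0343 0.0684]
245 235 [ 0.5075 -0.0644  0.07  ] [ 0.5076 -0.0631  0.0689]
```

View pics/side5.png

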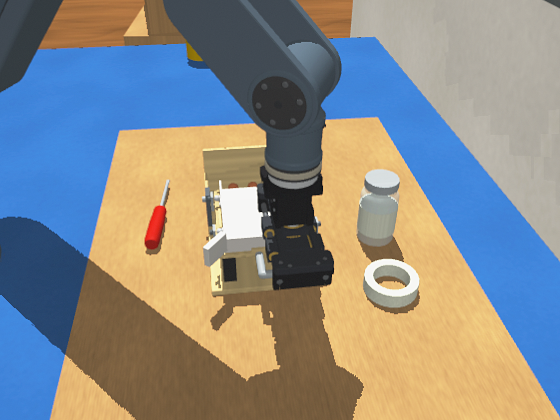

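The stop is felt: the force rises to 19 N with no further motion, and the lug's depth is back to its starting value. Now I ease the press off, release the bar and go above the lug.

Request:
move_arm --pt "0 0 -0.0015 0 0 0 1" --pt "0 0 0 0 0 0 0.1" --pt "0 0 0 0 0 0 0.1" --pt "0 0 0 0 0 0 0.1" --pt "0 0 0 0 0 0 0.1" --pt "0 0 -0.005 0 0 0 0.1" --pt "0 0 -0.015 0 0 0 0.1" --pt "0 0 -0.02 0 0 0 0.1" --pt "0 0 -0.025 0 0 0 0.1" --pt "0 0 -0.025 0 0 0 0.1" --pt "-0.01 -0.003 -0.0035 0 0 0 0.1" --pt "-0.018 -0.005 0 0 0 0 0.1"

```text
t: 10.25
ee_pos: [0.5406, -0.14, 0.3217]
ee_rot: [[1.0, 0.019, 0.006], [0.019, -1.0, -0.003], [0.006, 0.003, -1.0]]
ft_force: [-0.2, 0.2, -0.7]
gripper_width: 0.449
```

Request:
move_arm --pt "-0.02 -0.005 0 0 0 0 0" --pt "-0.02 -0.005 0 0 0 0 0" --pt "-0.02 -0.005 0 0 0 0 0" --pt "-0.02 -0.005 0 0 0 0 0" --pt "0 0 0 0 0 -6.5 0" --pt "0 0 0 0 0 -6.5 0" --pt "0 0 0 0 0 -6.5 0" --pt "0 0 0 0 0 -6.5 0" --pt "0 0 0 0 0 -6.5 0" --pt "0 0 0 0 0 -6.5 0" --pt "0 0 0 0 0 -6.5 0" --pt "0 0 0 0 0 -5.4 0"

```text
t: 11.25
ee_pos: [0.4579, -0.1205, 0.319]
ee_rot: [[0.612, 0.791, -0.003], [0.791, -0.612, 0.001], [-0.0, -0.003, -1.0]]
ft_force: [-0.6, -0.8, 0.2]
gripper_width: 0.497
```

Request:
move_arm --pt "0 0 0 0 0 0 0" --pt "0 0 0 0 0 0 0"

```text
t: 11.42
ee_pos: [0.4582, -0.1206, 0.3193]
ee_rot: [[0.618, 0.786, -0.002], [0.786, -0.618, 0.001], [-0.0, -0.002, -1.0]]
ft_force: [-1.0, 0.3, 0.5]
gripper_width: 0.496
```

Run:
```python
from h import *
import pickle
o=r.get_obs(); print(o['t'],o['ee_pos'],np.array(o['ee_rot']).round(3).tolist(),o['gripper_width']*87,o['ft_force'],o['q'])
d={n:snap(n,n+'6') for n in ['side','wrist','scene']}
pickle.dump((o,d),open('s6.pkl','wb'))
for n in d:
    P=cloud(d[n],o).reshape(-1,3)
    k=(P[:,0]>.43)&(P[:,0]<.472)&(P[:,1]>-.15)&(P[:,1]<-.105)&(P[:,2]>.1025)&(P[:,2]<.11)
    L=P[k]
    if len(L)<10: print(n,len(L));continue
    c=L.mean(0);w,v=np.linalg.eigh(np.cov((L-c)[:,:2].T)); D=v[:,1]*-np.sign(v[0,1])
    t=(L-c)[:,:2]@D; print(n,c,len(L),'D',D,t.min(),t.max(),'lat',np.ptp((L-c)[:,:2]@v[:,0]),'end',c[:2]+D*t.max())
```

```text
11.4167 [ 0.45824782 -0.12063241  0.3192672 ] [[0.618, 0.786, -0.002], [0.786, -0.618, 0.001], [-0.0, -0.002, -1.0]] 43.19260965572484 [-1.03354454  0.29449326  0.50394027] [-4.93856627e-01  4.65202166e-01  1.88860420e+00  3.22090664e-05
  7.89815125e-01  1.72182270e-01]
side [ 0.45745056 -0.12053429  0.10481144] 125 D [-0.62849728 -0.77781178] -0.01901919920658213 0.01593247992414432 lat 0.012272080507955686 end [ 0.44743704 -0.13292676]
wrist [ 0.45889905 -0.11712222  0.1067032 ] 859 D [-0.65428171 -0.75625091] -0.017391866624819573 0.017025205474252958 lat 0.010545164263931844 end [ 0.44775977 -0.12999755]
scene [ 0.46033023 -0.11786308  0.10488177] 52 D [-0.62269454 -0.78246502] -0.01628927720355317 0.013637672750481826 lat 0.012794812886999681 end [ 0.45183812 -0.12853408]
```

View pics/wrist6.png

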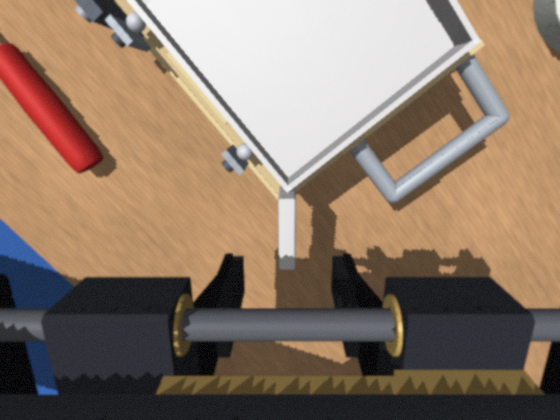

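View pics/side6.png

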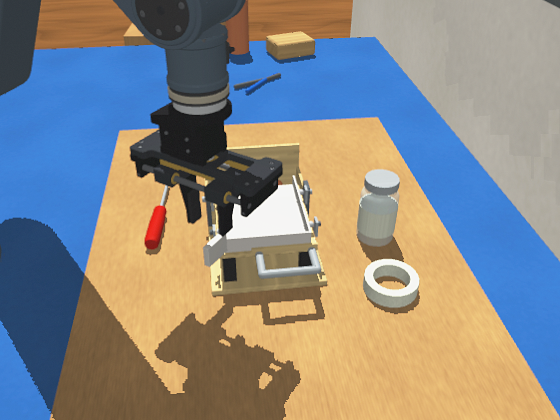

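The fin is centred between the fingers (column 287) and its end is at row 268. I'm shifting slightly inward and going down to pinch it.

Request:
move_arm --pt "0.0015 -0.001 0.015 0 0 0 0" --pt "0 0 0.02 0 0 0 0" --pt "0 0 0.015 0 0 0 0" --pt "0 0 0.008 0 0 0 0" --pt "0 0 0.004 0 0 0 0" --pt "0 0 0 0 0 0 0" --pt "0 0 0 0 0 0 0" --force 20

```text
t: 12.15
ee_pos: [0.4593, -0.1193, 0.258]
ee_rot: [[0.616, 0.788, 0.0], [0.788, -0.616, -0.0], [0.0, 0.0, -1.0]]
ft_force: [0.9, 0.1, 0.4]
gripper_width: 0.5
```

Request:
move_arm --pt "0 0 0 0 0 0 0.5" --pt "0 0 0 0 0 0 0.6" --pt "0 0 0 0 0 0 0.7" --pt "0 0 0 0 0 0 1" --pt "0 0 0 0 0 0 1" --pt "0 0 0 0 0 0 1" --pt "0 0 0 0 0 0 1"

```text
t: 12.73
ee_pos: [0.4591, -0.1192, 0.2579]
ee_rot: [[0.616, 0.788, 0.0], [0.788, -0.616, -0.0], [0.0, 0.0, -1.0]]
ft_force: [0.1, -0.2, 2.2]
gripper_width: 0.113
```

Request:
move_arm --pt "0 0 0 0 0 0 1" --pt "0 0 0 0 0 0 1" --pt "0 0 0 0 0 0 1" --force 58

```text
t: 12.98
ee_pos: [0.4591, -0.1192, 0.2579]
ee_rot: [[0.616, 0.788, 0.0], [0.788, -0.616, -0.0], [0.0, 0.0, -1.0]]
ft_force: [0.3, 0.7, 2.8]
gripper_width: 0.109
```

Run:
```python
from h import *
o=r.get_obs(); print(o['t'],o['ee_pos'],o['gripper_width']*87,o['ft_force'],o['wrist_torque'])
snap('wrist','wrist7');snap('side','side7')
```

```text
12.9833 [ 0.45911852 -0.11922814  0.25788322] 9.45242190757061 [0.31187928 0.66376195 2.84774202] [-0.0356966   0.11298148 -0.03233647]
```

View pics/wrist7.png

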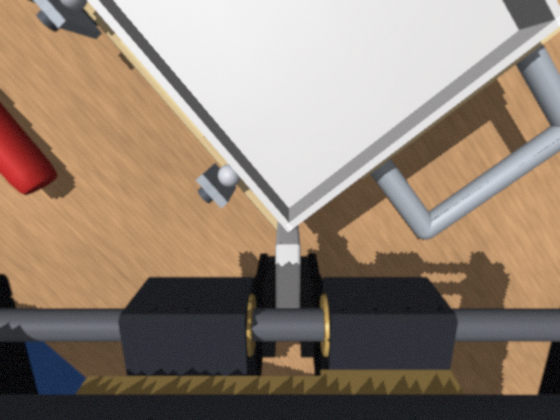

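View pics/side7.png

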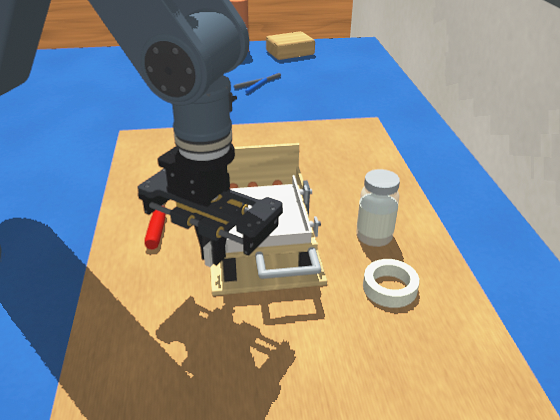

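The fin is pinched square. Now peeling about the far corner, 0.5° per row.

Request:
move_arm --pt "0.0017 0 -0.002 0 -0.5 0 1" --pt "0.0017 0 -0.002 0 -0.5 0 1" --pt "0.0017 0 -0.002 0 -0.5 0 1" --pt "0.0017 0 -0.002 0 -0.5 0 1" --pt "0.0017 0 -0.002 0 -0.5 0 1" --pt "0.0017 0 -0.002 0 -0.5 0 1"

```text
t: 13.58
ee_pos: [0.4658, -0.1108, 0.2693]
ee_rot: [[0.616, 0.787, -0.033], [0.786, -0.617, -0.041], [-0.053, -0.001, -0.999]]
ft_force: [3.4, -0.9, -8.5]
gripper_width: 0.109
```

Run:
```python
from h import *
o=r.get_obs(); print(o['t'],o['ee_pos'],o['gripper_width']*87,o['ft_force'],o['wrist_torque'])
snap('side','side8')
```

```text
13.5833 [ 0.46578809 -0.11076417  0.26931712] 9.474890992996373 [ 3.40518519 -0.87441729 -8.48968414] [ 0.28575538 -0.03500677 -0.19502701]
```

View pics/side8.png

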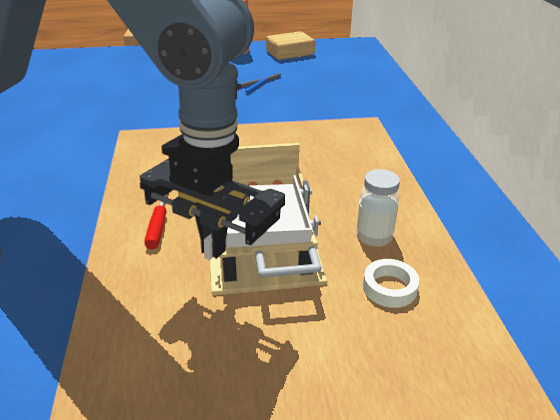

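The bar hasn't moved in the picture, still at (288,268), and the corner is rising under about 8.5 N. Continuing.

Request:
move_arm --pt "0.0017 0 -0.002 0 -0.5 0 1" --pt "0.0017 0 -0.002 0 -0.5 0 1" --pt "0.0017 0 -0.002 0 -0.5 0 1" --pt "0.0017 0 -0.002 0 -0.5 0 1" --pt "0.0017 0 -0.002 0 -0.5 0 1" --pt "0.0017 0 -0.002 0 -0.5 0 1"

```text
t: 14.13
ee_pos: [0.4711, -0.1019, 0.2809]
ee_rot: [[0.612, 0.788, -0.069], [0.784, -0.616, -0.083], [-0.108, -0.004, -0.994]]
ft_force: [-5.4, -2.2, 0.3]
gripper_width: 0.108
```

Request:
move_arm --pt "0.0017 0 -0.002 0 -0.5 0 1" --pt "0.0017 0 -0.002 0 -0.5 0 1" --pt "0.0017 0 -0.002 0 -0.5 0 1" --pt "0.0017 0 -0.002 0 -0.5 0 1" --pt "0.0017 0 -0.002 0 -0.5 0 1" --pt "0.0017 0 -0.002 0 -0.5 0 1"

```text
t: 14.63
ee_pos: [0.4792, -0.0936, 0.292]
ee_rot: [[0.605, 0.79, -0.098], [0.78, -0.613, -0.127], [-0.16, 0.001, -0.987]]
ft_force: [-3.8, -3.9, -0.5]
gripper_width: 0.105
```

Run:
```python
from h import *
o=r.get_obs(); print(o['t'],o['ee_pos'],o['gripper_width']*87,o['ft_force'],o['wrist_torque'])
snap('side','side9');snap('scene','scene9')
```

```text
14.6333 [ 0.47915358 -0.09359335  0.29196794] 9.098823076506402 [-3.81187025 -3.94600481 -0.46044143] [-0.44136805  0.84005966 -0.03207036]
```

View pics/side9.png

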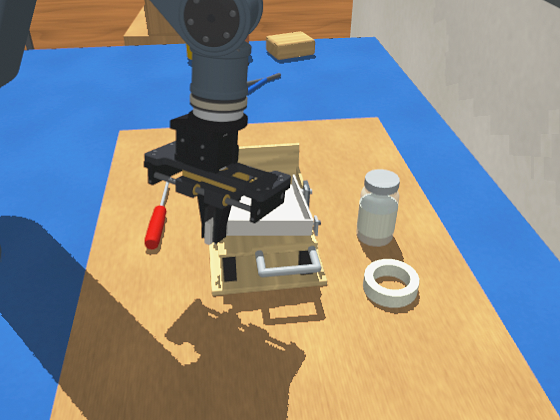

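View pics/scene9.png

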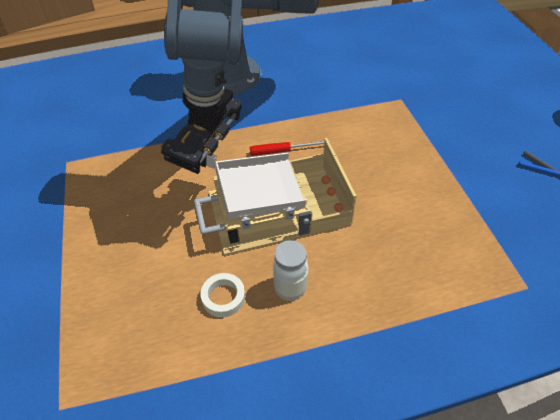

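Three nubs should be free by now and the cradle is still level. The horizontal force suggests the far corner is pushing outward on its ledge, so I use a little less inward travel and continue to 18°.

Request:
move_arm --pt "0.0012 0 -0.002 0 -0.5 0 1" --pt "0.0012 0 -0.002 0 -0.5 0 1" --pt "0.0014 0 -0.002 0 -0.5 0 1" --pt "0.0015 0 -0.002 0 -0.5 0 1" --pt "0.0015 0 -0.002 0 -0.5 0 1" --pt "0.0015 0 -0.002 0 -0.5 0 1" --pt "0.0015 0 -0.002 0 -0.5 0 1" --pt "0.0015 0 -0.002 0 -0.5 0 1"

```text
t: 15.4
ee_pos: [0.4881, -0.0818, 0.3051]
ee_rot: [[0.599, 0.788, -0.14], [0.768, -0.615, -0.178], [-0.227, -0.001, -0.974]]
ft_force: [-4.2, -1.8, 0.7]
gripper_width: 0.108
```

Request:
move_arm --pt "0.0015 0 -0.002 0 -0.5 0 1" --pt "0.0015 0 -0.002 0 -0.5 0 1" --pt "0.0015 0 -0.002 0 -0.5 0 1" --pt "0.0015 0 -0.002 0 -0.5 0 1" --pt "0.0015 0 -0.002 0 -0.5 0 1" --pt "0.0015 0 -0.002 0 -0.5 0 1"

```text
t: 15.9
ee_pos: [0.4955, -0.0726, 0.3145]
ee_rot: [[0.592, 0.788, -0.17], [0.757, -0.616, -0.218], [-0.276, -0.0, -0.961]]
ft_force: [-3.2, -1.3, -0.0]
gripper_width: 0.114
```

Run:
```python
from h import *
o=r.get_obs(); print(o['t'],o['ee_pos'],o['gripper_width']*87,o['ft_force'],o['wrist_torque'])
snap('side','side10');snap('scene','scene10');snap('wrist','wrist10')
```

```text
15.9 [ 0.49547919 -0.07255265  0.31448056] 9.896529235876786 [-3.21560068 -1.34652048 -0.00807577] [0.00271633 0.77833121 0.18586403]
```

View pics/side10.png

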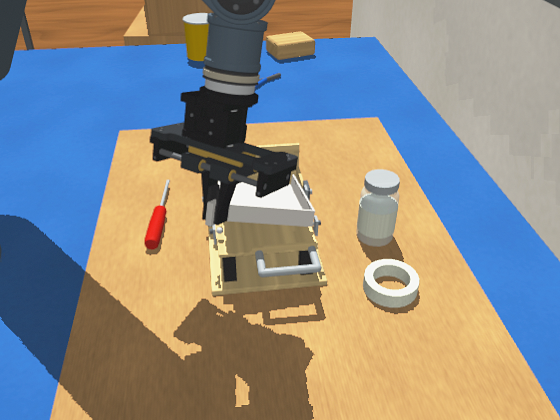

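View pics/scene10.png

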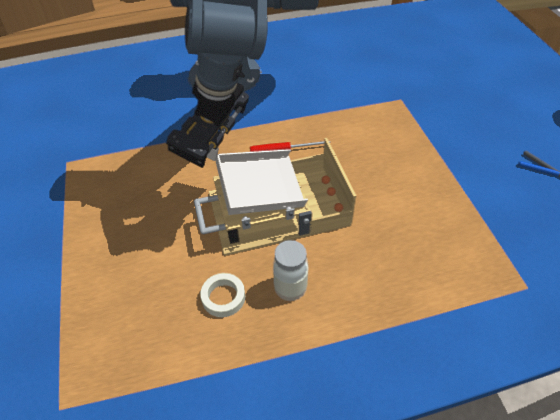

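View pics/wrist10.png

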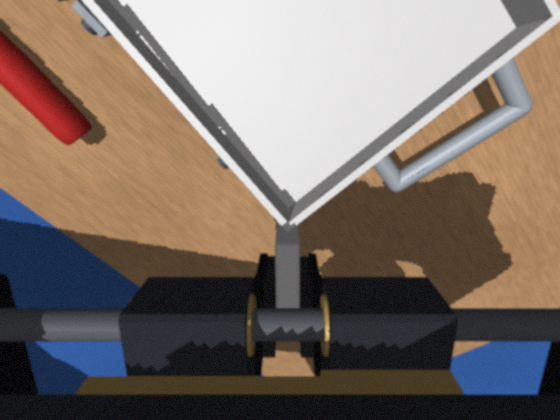

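Request:
move_arm --pt "0.0014 0 -0.002 0 -0.5 0 1" --pt "0.0014 0 -0.002 0 -0.5 0 1" --pt "0.0014 0 -0.002 0 -0.5 0 1" --pt "0.0014 0 -0.002 0 -0.5 0 1" --pt "0.0014 0 -0.002 0 -0.5 0 1" --pt "0.0014 0 -0.002 0 -0.5 0 1" --pt "0.0014 0 -0.002 0 -0.5 0 1" --pt "0.0014 0 -0.002 0 -0.5 0 1"

```text
t: 16.72
ee_pos: [0.5054, -0.0603, 0.3264]
ee_rot: [[0.579, 0.788, -0.21], [0.74, -0.616, -0.27], [-0.342, 0.001, -0.94]]
ft_force: [-1.1, 0.5, -1.8]
gripper_width: 0.109
```

Request:
move_arm --pt "-0.0007 0 -0.0019 0 0 0 1" --pt "-0.0007 0 -0.0019 0 0 0 1" --pt "-0.0007 0 -0.0019 0 0 0 1" --pt "-0.0007 0 -0.0019 0 0 0 1" --pt "-0.0007 0 -0.0019 0 0 0 1" --pt "-0.0007 0 -0.0019 0 0 0 1"

```text
t: 17.22
ee_pos: [0.5051, -0.0608, 0.3387]
ee_rot: [[0.579, 0.788, -0.21], [0.74, -0.616, -0.27], [-0.342, 0.001, -0.94]]
ft_force: [0.1, -0.7, -1.4]
gripper_width: 0.108
```

Run:
```python
from h import *
o=r.get_obs(); print(o['t'],o['ee_pos'],o['gripper_width']*87,o['ft_force'],o['wrist_torque'])
snap('side','side11');snap('scene','scene11');snap('wrist','wrist11')
```

```text
17.2167 [ 0.50512472 -0.06079699  0.33869402] 9.375784625813097 [ 0.09271706 -0.68438406 -1.4381284 ] [ 0.07402746  0.00612249 -0.03072546]
```

View pics/side11.png

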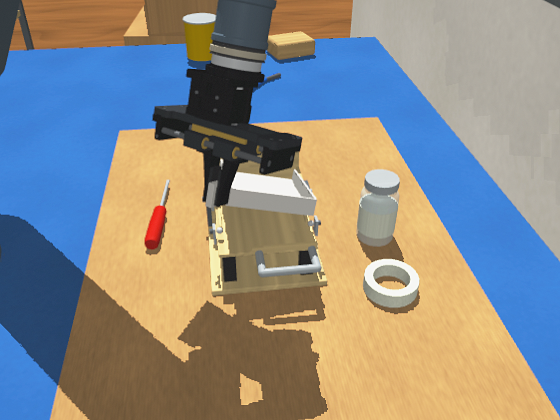

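View pics/scene11.png

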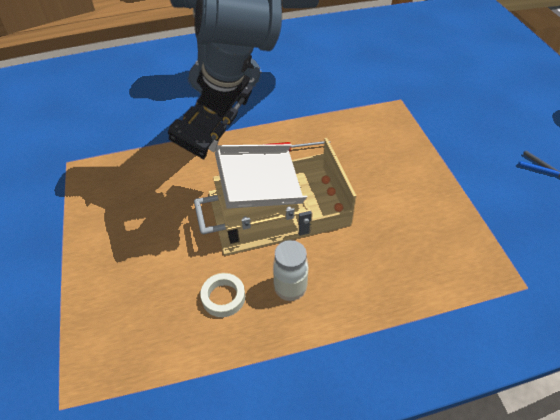

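The tray is free, since the force now equals its weight (1.4 N). The cradle is still level and the beads are in the trough. Lifting, then levelling.

Request:
move_arm --pt "-0.0014 0 -0.0038 0 0 0 1" --pt "-0.0027 0 -0.0075 0 0 0 1" --pt "-0.0041 0 -0.0113 0 0 0 1" --pt "-0.0041 0 -0.0113 0 0 0 1" --pt "-0.0048 0 -0.0132 0 0 0 1" --pt "-0.0048 0 -0.0132 0 0 0 1" --pt "-0.0048 0 -0.0132 0 0 0 1" --pt "-0.0048 0 -0.0132 0 0 0 1" --pt "-0.0048 0 -0.0132 0 0 0 1" --pt "-0.0041 0 -0.0113 0 0 0 1" --pt "-0.0041 0 -0.0113 0 0 0 1" --pt "-0.0041 0 -0.0113 0 0 0 1"

```text
t: 18.37
ee_pos: [0.5047, -0.0604, 0.482]
ee_rot: [[0.579, 0.788, -0.21], [0.74, -0.616, -0.269], [-0.342, 0.0, -0.94]]
ft_force: [0.6, 0.3, -0.7]
gripper_width: 0.109
```

Request:
move_arm --pt "-0.0041 0 -0.0113 0 0 0 1" --pt "-0.0033 0 0.0041 0 1 0 1" --pt "-0.0066 0 0.0083 0 2 0 1" --pt "-0.0066 0 0.0083 0 2 0 1" --pt "-0.0066 0 0.0083 0 2 0 1" --pt "-0.0066 0 0.0083 0 2 0 1" --pt "-0.0066 0 0.0083 0 2 0 1" --pt "-0.0066 0 0.0083 0 2 0 1" --pt "-0.0066 0 0.0083 0 2 0 1" --pt "-0.0066 0 0.0083 0 2 0 1" --pt "-0.0066 0 0.0083 0 2 0 1" --pt "-0.0033 0 0.0041 0 1 0 1"

```text
t: 19.37
ee_pos: [0.4544, -0.1241, 0.423]
ee_rot: [[0.617, 0.787, -0.001], [0.787, -0.617, 0.002], [0.001, -0.002, -1.0]]
ft_force: [0.8, -0.9, -1.9]
gripper_width: 0.11
```

Request:
move_arm --pt "0 0 0 0 0 0 1" --pt "0 0 0 0 0 0 1" --pt "0 0 0 0 0 0 1" --pt "0 0 0 0 0 0 1" --pt "0 0 0 0 0 0 1" --pt "0 0 0 0 0 0 1"

```text
t: 19.87
ee_pos: [0.4559, -0.1234, 0.4245]
ee_rot: [[0.615, 0.788, 0.001], [0.788, -0.615, -0.0], [-0.0, 0.001, -1.0]]
ft_force: [-0.4, -0.0, -1.6]
gripper_width: 0.109
```

```bash
cat > chk.py <<'E'
from h import *
import pickle,sys
t=sys.argv[1]
o=r.get_obs(); print(o['t'],o['ee_pos'],o['gripper_width']*87,o['ft_force'],o['wrist_torque'],np.abs(o['dq']).max())
d={n:snap(n,n+t) for n in ['side','scene','wrist']}
for n in d:
    P=cloud(d[n],o).reshape(-1,3);C=d[n]['frame'].reshape(-1,3).astype(int)
    k=(P[:,2]>.18)&(P[:,2]<.31)&(C.min(1)>165)&(np.ptp(C,1)<18)&(P[:,0]>.45)&(P[:,0]<.63)&(P[:,1]>-.12)&(P[:,1]<.1) if False else (P[:,2]>.15)&(P[:,2]<.33)&(C.min(1)>150)&(np.ptp(C,axis=1)<25)&(P[:,0]>.42)&(P[:,0]<.66)
    Q=P[k]
    if len(Q)<50: print(n,len(Q));continue
    # floor plane: dominant, ransac
    rng=np.random.default_rng(0);best=0
    for _ in range(300):
        a=Q[rng.choice(len(Q),3,False)];nn=np.cross(a[1]-a[0],a[2]-a[0]);l=np.linalg.norm(nn)
        if l<1e-6: continue
        nn/=l
        if abs(nn[2])<.7: continue
        m=np.abs((Q-a[0])@nn)<.0015
        if m.sum()>best: best=m.sum();bm=m
    F=Q[bm];c=F.mean(0);n3=np.linalg.svd(F-c,full_matrices=False)[2][2];n3*=np.sign(n3[2])
    print(n,best,'floor c',c,'n',n3,'tilt',np.degrees(np.arccos(n3[2])),'z range',F[:,2].min(),F[:,2].max())
pickle.dump((o,d),open('s'+t+'.pkl','wb'))
E
python3 chk.py 12
```

```text
19.8667 [ 0.45587022 -0.12339533  0.4244885 ] 9.462812458280773 [-0.44428245 -0.03645931 -1.56624401] [-0.0747951   0.17541244  0.02684687] 0.0015671321629711233
side 1341 floor c [ 0.55320801 -0.01749923  0.23559754] n [ 0.00245434 -0.00763887  0.99996781] tilt 0.4597160237461797 z range 0.23374436962783368 0.23793302416959938
scene 2371 floor c [ 0.52710414 -0.02190817  0.2357819 ] n [ 0.00262014 -0.00516601  0.99998322] tilt 0.3318862239611478 z range 0.23386409842416644 0.23778577150280844
wrist 43842 floor c [ 0.52359801 -0.05611254  0.23719637] n [0.00198516 0.00226671 0.99999546] tilt 0.17263859366394144 z range 0.23565086373467523 0.23868469499629177
```

View pics/side12.png

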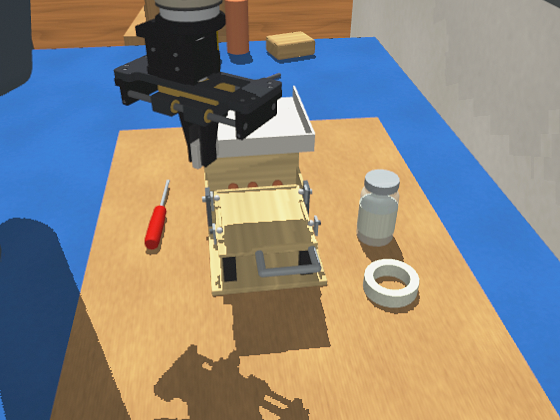

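View pics/scene12.png

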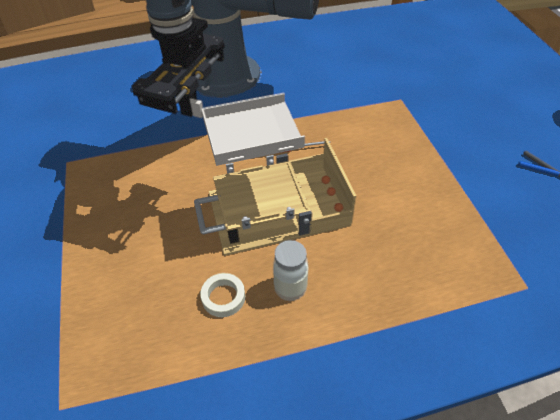

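Run:
```python
from h import *
import pickle
o,d=pickle.load(open('s12.pkl','rb'));_,d0=pickle.load(open('s0.pkl','rb'))
P=cloud(d['side']);P0=cloud(d0['side'])
Q=P.reshape(-1,3);k=(Q[:,0]>.48)&(Q[:,0]<.6)&(Q[:,1]>-.09)&(Q[:,1]<.055)&(Q[:,2]>.055)&(Q[:,2]<.075);F=Q[k]
A=np.c_[F[:,:2]-[.54,-.0175],np.ones(len(F))];c=np.linalg.lstsq(A,F[:,2],rcond=None)[0];print('bed',len(F),np.degrees(c[:2]),c[2])
for b in (P0,P):
    q=b.reshape(-1,3);k=(q[:,0]>.54)&(q[:,0]<.6)&(q[:,1]>-.165)&(q[:,1]<-.13)&(q[:,2]>.05)&(q[:,2]<.08);print(k.sum(),q[k].mean(0),np.percentile(q[k,2],95))
for n in ('side','scene'):
    print(n,[np.abs(d[n]['frame'][y0:y1,x0:x1].astype(int)-d0[n]['frame'][y0:y1,x0:x1]).mean() for y0,y1,x0,x1 in ([(172,245,355,400),(260,308,362,420),(180,250,143,170)] if n=='side' else [(240,300,272,310),(273,318,200,245),(140,153,250,325)])])
r.job_done()
```

```text
bed 3860 [ 0.00096664 -0.85622413] 0.06630774303399228
352 [ 0.57071474 -0.15056945  0.0653863 ] 0.06905857408084419
353 [ 0.57037692 -0.15045197  0.06817511] 0.07185524814505947
side [np.float64(3.8158295281582952), np.float64(21.40361590038314), np.float64(3.3188712522045853)]
scene [np.float64(12.16593567251462), np.float64(29.406584362139917), np.float64(57.962051282051284)]
the job is handed in; nothing more can be done
```

I did the whole sequence and handed the job in at t ≈ 20 s, but my last check shows the cradle is probably about 0.8° off level.

- **Cradle not quite level:** the final side image puts the bar 2.8 mm higher than at the start, and the bed about 0.86° up at the bar end. It was pressed fully onto its stop after tipping, so it most likely lifted slightly early in the peel, under about 8.5 N at the lug. I called it level by eye during the peel. I put this check in the same script as the hand-in, so it was too late to press the cradle down again.
- **Tipping:** I lifted the cradle by its bar to about 30° (102.6 mm rise at the tool). All three beads rolled into the trough and were still there in the last picture. I then lowered it onto its stop and pressed with about 19 N to seat it.
- **Peel:** I pinched the lug and turned the tray about 20° around its far corner, then lifted it clear. The force then matched the tray's weight, about 1.4 N.
- **Final hold:** the empty tray is held by its lug with a 58 N grip and at rest. It is within 0.5° of level, with its underside about 16–17 cm above the cradle bed.
- **Jar, tape and screwdriver:** they look to be where they started in both views. My pixel-difference check was inconclusive for the tape in both views, and for the jar and screwdriver in the scene view. I put that down to the arm's changed shadows and to the arm blocking part of the view, but did not confirm it.

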